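Shift the pull-to-turn gear selector of a bench drive

TASK

Shift the gear of the bench drive: pull the sprung selector knob straight up until its pin is clear of the notch, turn it clockwise (seen from above), and let it drop fully home in the next notch, which you must find by feel. Do not force the pin against a notch wall or the knob against its stops, do not push the things lying round the drive out of place, and let go of the knob at the end.

Things in the scene. Friction and masses are not known exactly. Their poses are not given: they have to be found in the camera images.
- drive: Bench drive: grey gear housing 150 x 150 mm, deck 70 mm above the table, bolted down. Ribbed motor out of its +x side to x = 204 mm, up to 88 mm high; output shaft out of its -y side to y = -115 mm, 38 mm high. Origin: on the table under the selector's vertical axis (middle of the deck). Position and yaw vary.
- index_plate: Fixed plate, 116 mm across, on the deck round the axis; origin on the axis, 70 mm above the table; axes as the drive's. Carries the arc track (radius 45 mm, 8 mm high) that the pin rides on. Notches 9 mm wide: the first on the -x side (turn = 0), the second in an adjustable sector, anywhere from turn = 0.72 to 1.23 rad, different each time and not measured: feel for it.
- spindle: Short fixed steel boss on the deck that carries the selector knob on the vertical axis; origin on the axis at deck height, 70 mm above the table.
- knob_grip (a point): On the axis, 128 mm above the table when down: middle of the knob's black grip bar, 46 mm long (point x), 14 mm wide (point y), 42 mm high; bar top 18 mm above this point, bar foot 24 mm below it on a hub 34 mm across. An arm 7 mm wide, in line with the bar, goes from the hub along -x to 51 mm from the axis, its top 27 mm below this point, and carries the pin. All lift and turn together.
- pin_tip (a point): Lower end of the steel pin, 6 mm in diameter, flat-ended, 45 mm from the axis on the arm's end. 78 mm above the table when fully home in a notch, 83 to 84 mm when riding on top of the track. It is delicate: pressed sideways it should bear no more than about 20 N (0.9 N m at the knob).
- pull (a joint): How far the knob is pulled up, m: 0 = fully down (pin home in a notch), 0.005 to 0.006 = pin riding on top of the track, about 0.015 = pull stop. A spring draws it down with about 7.5 N when down and 10 N at 0.009, weight included; let go or gripped loosely, it drops by itself.
- turn (a joint): Knob angle, rad, growing clockwise seen from above; 0 = pin in the first notch, arm towards the drive's -x. The pin has about 0.033 rad of play either way in a notch. Turns easily when the pin is out of the notches (under 0.15 N m even while it rides on the track); a post 30 mm high over the deck stops the pin at 1.5.
- jar_a: Bystander: glass jar with steel lid, 60 mm across, 85 mm high, standing beside the drive; origin under its centre.
- jar_b: Bystander: glass jar, same as the other.
- wrench: Bystander: steel wrench, 165 mm, lying near the drive, along its x axis.
- screwdriver: Bystander: screwdriver with black handle, 200 mm, lying near the drive, along its x axis.
- collar: Bystander: steel shaft collar, 32 mm across, 14 mm high, near the output shaft.
- gear: Bystander: brass stepped disc (gear blank), 40 mm across, 18 mm high, beside the drive.

How it is judged:
By the outcome, as a careful person would: the job done as asked, in the order asked, and still so for the second after the job is handed in, with the robot touching nothing.
It also fails if it takes over 45 s, if anything falls off the work surface, if the arm or the gripper's body presses on something with over 40 N, if the wrist force passes 120 N, or if a joint passes its speed limit or range.

ROBOT

A 7-joint arm with a two-finger parallel gripper is mounted at the origin on the work surface. World frame = base frame: x ahead of the robot, y to its left, z up, the work surface at z = 0. Lengths are in m, angles in rad, forces in N, time in s.
With the tool pointing down it reaches from about 0.425 to 0.875 m from the base axis. Payload 4.7 kg.
Tool frame: the origin (TCP) lies between the finger pads; the fingertips stand 11 mm ahead of it and the grasp point (between the pads) lies 8 mm behind it; z points along the fingers, y is the direction in which the jaws open and shut (so a half turn about z gives the same grasp; the last joint's range is limited). The gripper opens to 87 mm and grips with 3 to 60 N. Pads are 19 mm wide; open, the fingers measure 117 mm over their backs; the gripper's body (75 mm by 190 mm) begins 51 mm behind the grasp point.
Start: joints at [-1.185, 0.321, -0.07, 1.45, 0.023, 1.371, -0.057], TCP at [0.236, 0.606, 0.234] pointing down, gripper open.
Joint ranges: [-2.86, 2.86], [-0.3, 2.09], [-1.38, 1.24], [0.06, 2.45], [-1.56, 4.7], [0.09, 2.05], [-2.69, 2.69]. Speed limits (rad/s): [2.57, 2.57, 3.14, 3.14, 3.14, 3.14, 3.14].

INTERFACE

Orientations are given as a rotation vector (axis times angle).
In Python, from bench import ctrl gives the robot as it stands.
- The arm moves only by the tool servo_tool, never from a script. Its argument "series" is a list of rows, each an object with "travel": the shift along the tool's x, y, z in m, a list of three; "angular": the turn, a rotation vector about the tool's x, y, z in rad, a list of three. A call has 1 to 5 rows; each row shifts and turns the commanded pose from where the row before left it, along the tool's axes as they then stand; what a row does not reach is not made up. A row lasts 1/10 s, in which the tool goes at most 50 mm and 8.59 degrees, less where a joint would pass 70% of its speed; a pose out of reach is approached as far as the arm can. A call with a gripper value outside its range is refused whole. "claw" is the finger opening in m, from 0 to 0.087, set as the call begins (left out, the last holds). The fingers move at their own pace and stop on an object; "squeeze" is the grip in N (left out, the last holds). Time passes only in rows, so rows that do not move let the fingers close. It gives the time, the measured TCP pose, the force and the opening at its end, in the units of the state.
- ctrl.get_state(): the state, without advancing time (a new reading comes with each control period).
- ctrl.get_image(name): name is "side" or "top"; returns the picture (420x560x3 uint8, red, green, blue); there is no depth.
- ctrl.calibration(name): a dict with "fx", "fy", "cx", "cy" (pixels), "distortion" ([k1, k2, p1, p2, k3] as OpenCV has them; the pictures are not rectified), "rvec" (rotation vector, rad) and "tvec" (3), from world to camera coordinates, as OpenCV has them. Camera axes: x right, y down, z forward; pixel columns grow to the right and rows downward; lengths in m; the calibration is good to about 2 mm. A picture is of the moment at which its call begins. calibration takes no time and is no camera call.
- ctrl.close_job(): hands the job in, once; it reports no verdict.
The state is a dict: "time": time; "joint_positions": joint angles; "qd": joint speeds; "joint_torque": joint torques, N m; "position": TCP position; "tool_rot": TCP orientation; "ft_force": force on the tool from outside, world axes, zero at the start; "torque": the same for the moment, N m; "grip_width": opening from 0.0 (shut) to 1.0 (fully open).
Only numpy, scipy, OpenCV 4.12 (cv2) and the standard library are available. Lean on these libraries where they do the work, as an engineer would, in place of code of your own. Each camera call takes 0.05 s, during which the arm holds its last target.

## Working session

There is one attempt and no reset: what is moved stays moved. The work goes in short steps, Python scripts to look and compute and a tool call to move; the robot and the scene stay as the last step left them, time stands still between calls to the robot, and variables do not carry over. Pictures are saved under pics/ and viewed, and the job is handed in when it is done.

Besides the shell and the picture viewer there is one more tool, called as a command line: name --argument value ..., lists and objects as JSON in quotes. servo_tool: Moves the arm, as the interface text tells. Its arguments: {"type":"object","properties":{"series":{"type":"array","items":{"type":"object","properties":{"travel":{"type":"array","items":{"type":"number"}},"angular":{"type":"array","items":{"type":"number"}}}}},"claw":{"type":"number"},"squeeze":{"type":"number"}},"required":["series"]}

```bash
mkdir -p pics; ls; python3 - <<'E'
from bench import ctrl
import cv2
print(ctrl.get_state())
for n in ("side","top"):
    im=ctrl.get_image(n); cv2.imwrite(f"pics/{n}0.png",im[:,:,::-1]); print(n,ctrl.calibration(n))
E
```

```text
pics
{'time': 0.0, 'joint_positions': array([-1.18489218,  0.32181908, -0.07012714,  1.45163447,  0.02260575,
        1.37081395, -0.05687786]), 'qd': array([-0.00011254,  0.00281969,  0.00066039, -0.00057478, -0.00117458,
        0.00112214,  0.00239357]), 'joint_torque': array([ 3.61251623e-04, -4.91281879e+01, -4.03968450e-01, -3.12522125e+01,
       -6.41973736e-02,  4.37920564e-02,  1.61889789e-04]), 'position': array([0.23597632, 0.6050928 , 0.23248473]), 'tool_rot': array([-5.80478205e-01, -3.08723268e+00,  2.93546098e-03]), 'ft_force': array([-0.33088865,  0.25985274,  0.18581525]), 'torque': array([0.00697072, 0.0253811 , 0.00769831]), 'grip_width': 0.9976410234529267}
side {'fx': 406.7492585379284, 'fy': 406.7492585379284, 'cx': 277.32689553512785, 'cy': 212.6110346818104, 'distortion': array([0.03498142, 0.        , 0.        , 0.        , 0.        ]), 'rvec': array([ 2.0776257 , -0.58287743,  0.34822668]), 'tvec': array([-0.43710836,  0.25901291,  0.50823424])}
top {'fx': 489.81953543331133, 'fy': 489.81953543331133, 'cx': 276.4287423963891, 'cy': 212.78104054195074, 'distortion': array([-0.1380994,  0.       ,  0.       ,  0.       ,  0.       ]), 'rvec': array([ 2.1980261 , -2.0222575 ,  0.20121729]), 'tvec': array([-0.01186969,  0.58215534,  0.82180701])}
```

View pics/side0.png

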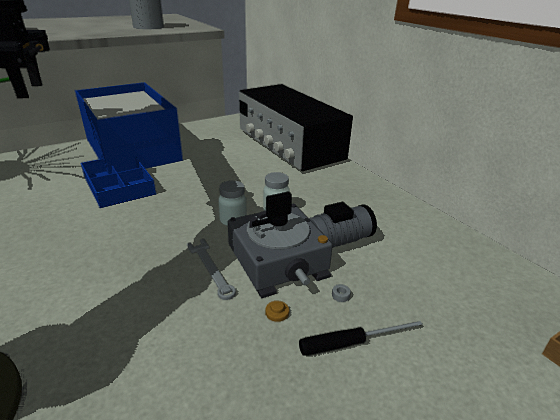

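View pics/top0.png

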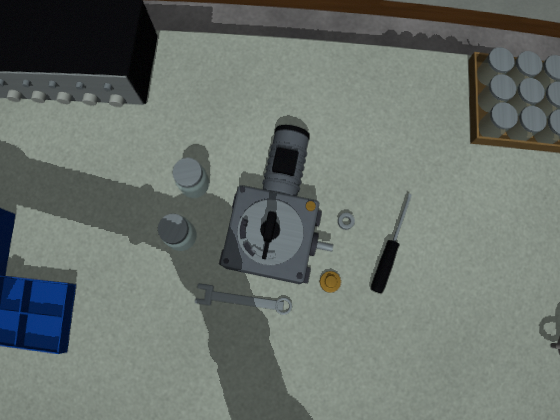

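The side view shows the drive near (280,240), with the knob bar at (278,207). In the top view the drive is at (270,232), the motor points up the image, and the pin arm points down towards (265,256). I'll enlarge both.

```bash
python3 - <<'E'
import cv2
a=cv2.imread("pics/top0.png")[170:300,200:360]; cv2.imwrite("pics/topz.png",cv2.resize(a,(800,650),interpolation=cv2.INTER_CUBIC)[:600])
a=cv2.imread("pics/side0.png")[170:300,210:370]; cv2.imwrite("pics/sidez.png",cv2.resize(a,(800,650),interpolation=cv2.INTER_CUBIC)[:600])
E
```

```text
(no output)
```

View pics/topz.png

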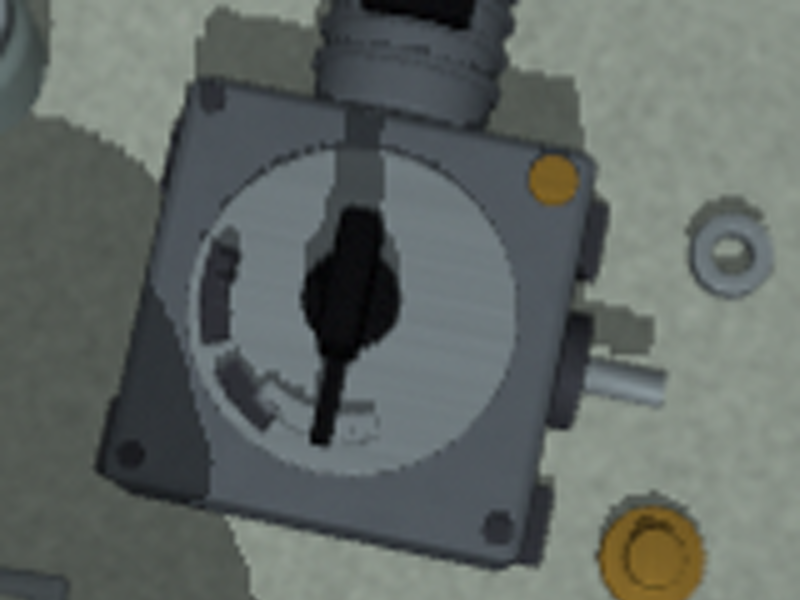

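View pics/sidez.png

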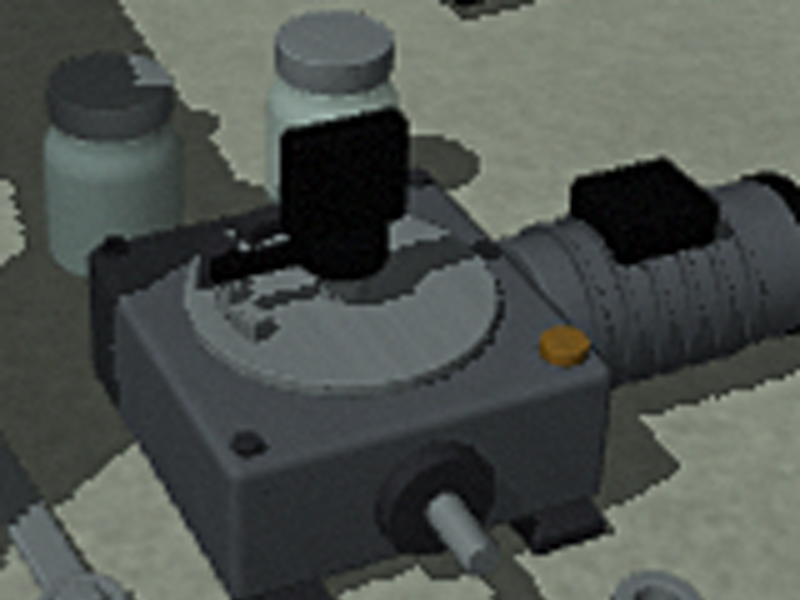

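```bash
cat > h.py <<'E'
import numpy as np, cv2, json
from scipy.spatial.transform import Rotation as R
CAL={}
def cal(n):
    from bench import ctrl
    if n not in CAL: CAL[n]=ctrl.calibration(n)
    c=CAL[n]; K=np.array([[c['fx'],0,c['cx']],[0,c['fy'],c['cy']],[0,0,1]]); return K,c['distortion'],c['rvec'],c['tvec']
def proj(n,P):
    K,d,r,t=cal(n); return cv2.projectPoints(np.array(P,float).reshape(-1,3),r,t,K,d)[0].reshape(-1,2)
def unproj(n,uv,z):
    K,d,r,t=cal(n); u=cv2.undistortPoints(np.array(uv,float).reshape(-1,1,2),K,d).reshape(-1,2)
    Rm=R.from_rotvec(r).as_matrix(); C=-Rm.T@t
    D=np.c_[u,np.ones(len(u))]@Rm
    return C+D*((z-C[2])/D[:,2])[:,None]
E
python3 - <<'E'
from h import *
def tz(p): return (np.array(p,float)+.5)/5-.5+[200,170]
def sz(p): return (np.array(p,float)+.5)/5-.5+[210,170]
# plate extremes
pl=[(190,300),(517,310),(345,145),(355,475)]
c=unproj('top',tz(pl),0.073); print('plate top',c[:,:2].round(4),c.mean(0))
co=unproj('top',tz([(195,82),(592,155),(100,470),(525,565)]),0.07);print('corners',co.round(4),co.mean(0))
for a,b in((0,1),(2,3),(0,2),(1,3)): d=co[b]-co[a];print(np.degrees(np.arctan2(d[1],d[0])),np.hypot(*d[:2]))
bt=unproj('top',tz([(362,212),(340,360),(322,440)]),0.12);print('bar',bt)
print('side corners',unproj('side',sz([(235,475),(608,375),(118,305),(497,240)]),.07))
print('side plate', unproj('side',sz([(187,290),(500,290),(345,390)]),.073))
print('notch',unproj('top',tz([(222,352),(215,345),(228,358)]),.078))
print('pin',unproj('top',tz([(320,442)]),.1))
E
```

```text
plate top [[ 0.5425  0.1018]
 [ 0.5485 -0.0129]
 [ 0.6026  0.0523]
 [ 0.4861  0.0387]] [0.5449225  0.04497253 0.073     ]
corners [[ 0.622   0.1081  0.07  ]
 [ 0.607  -0.0357  0.07  ]
 [ 0.4805  0.1275  0.07  ]
 [ 0.4601 -0.0224  0.07  ]] [0.54242822 0.04438794 0.07      ]
-95.95604588247078 0.14457853536691767
-97.75233088399088 0.15130944416791128
172.19753860371617 0.14281535228032624
174.84223671670864 0.14749845508831969
bar [[0.56940276 0.04292638 0.12      ]
 [0.51913614 0.04592334 0.12      ]
 [0.49224691 0.04951687 0.12      ]]
side corners [[ 0.46104161 -0.02038514  0.07      ]
 [ 0.60101356 -0.03957256  0.07      ]
 [ 0.47179433  0.08557563  0.07      ]
 [ 0.61810019  0.0509231   0.07      ]]
side plate [[ 0.49619679  0.07750685  0.073     ]
 [ 0.59631303  0.01909917  0.073     ]
 [ 0.51428378 -0.00329154  0.073     ]]
notch [[0.52437352 0.08838082 0.078     ]
 [0.52661653 0.09104547 0.078     ]
 [0.52245284 0.08609951 0.078     ]]
pin [[0.49364608 0.05084617 0.1       ]]
```

```bash
cat > ov.py <<'E'
from h import *
import sys
def ov(n,src,out,x,y,yaw,crop,turn=0,pull=0):
    u0,v0=crop; S=5
    im=cv2.imread(src)[v0:v0+120,u0:u0+160]; im=cv2.resize(im,(800,600),interpolation=cv2.INTER_CUBIC)
    c,s=np.cos(yaw),np.sin(yaw)
    def W(P): P=np.array(P,float); return np.c_[x+c*P[:,0]-s*P[:,1],y+s*P[:,0]+c*P[:,1],P[:,2]]
    def line(P,col,closed=True):
        q=(proj(n,W(P))-[u0,v0]+.5)*S-.5
        cv2.polylines(im,[q.round().astype(int)],closed,col,1,cv2.LINE_AA)
    h=.075
    line([(-h,-h,.07),(h,-h,.07),(h,h,.07),(-h,h,.07)],(0,255,0))
    a=np.linspace(0,2*np.pi,90)
    line(np.c_[.058*np.cos(a),.058*np.sin(a),a*0+.073],(0,255,255))
    ct,st=np.cos(-turn),np.sin(-turn)
    def K(P): P=np.array(P,float); return np.c_[ct*P[:,0]-st*P[:,1],st*P[:,0]+ct*P[:,1],P[:,2]+pull]
    line(K([(-.023,-.007,.146),(.023,-.007,.146),(.023,.007,.146),(-.023,.007,.146)]),(0,0,255))
    line(K([(-.051,-.0035,.101),(-.017,-.0035,.101),(-.017,.0035,.101),(-.051,.0035,.101)]),(255,0,255))
    cv2.imwrite(out,im)
if __name__=="__main__":
    x,y,w=map(float,sys.argv[1:4]); w=np.radians(w)
    ov('top','pics/top0.png',f'pics/ovt{sys.argv[4]}.png',x,y,w,(200,175))
    ov('side','pics/side0.png',f'pics/ovs{sys.argv[4]}.png',x,y,w,(205,180))
E
python3 ov.py .5445 .0447 -6.9 1
python3 - <<'E'
from h import *
print('bin side base/top front corner',unproj('side',[(120,205),(125,163),(180,160)],0))
print(unproj('top',[(75,285),(70,350),(10,210),(10,280)],0.05))
print(unproj('side',[(75,90),(120,120),(180,122)],0.15), unproj('side',[(75,90),(120,120),(180,122)],0.1))
E
```

```text
bin side base/top front corner [[0.33638482 0.4000342  0.        ]
 [0.40464243 0.6178635  0.        ]
 [0.54237726 0.56344474 0.        ]]
[[0.41947027 0.38933418 0.05      ]
 [0.30357476 0.38264063 0.05      ]
 [0.54610842 0.54256596 0.05      ]
 [0.41516869 0.51820987 0.05      ]]
[[0.35054315 0.84120373 0.15      ]
 [0.39821521 0.53542798 0.15      ]
 [0.51893857 0.45592061 0.15      ]] [[0.37082736 1.02850532 0.1       ]
 [0.42530015 0.67910867 0.1       ]
 [0.56324548 0.58825906 0.1       ]]
```

View pics/ovt1.png

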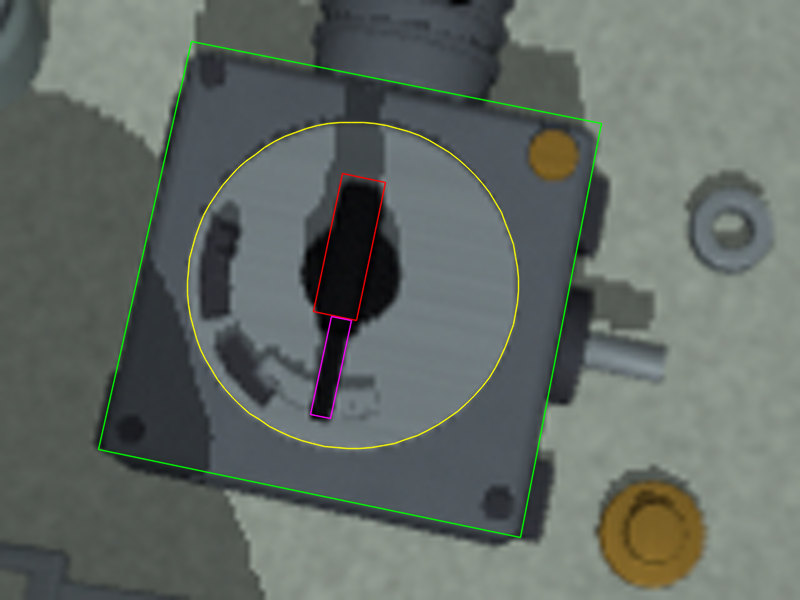

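View pics/ovs1.png

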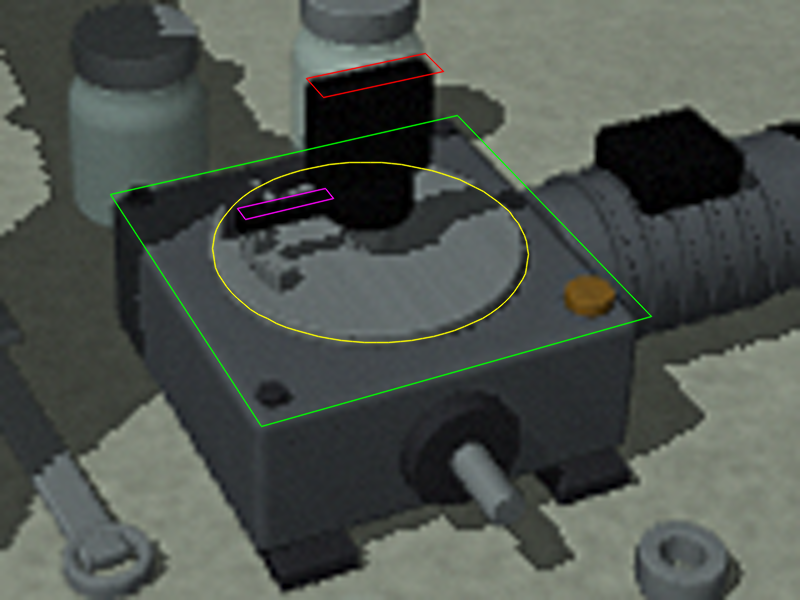

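The overlay with axis (0.5445, 0.0447) and yaw -6.9° matches the plate, bar and arm to about 1–2 mm in both views. I can also see a gap in the track near top-zoom (222,352), at a turn of about 1.03 rad. I'll use that only as a rough prior.

servo_tool --series '[{"travel": [-0.0327,-0.0274,0],"angular": [0,0,0]},{"travel": [-0.0327,-0.0274,0],"angular": [0,0,0]},{"travel": [-0.0327,-0.0274,0],"angular": [0,0,0]},{"travel": [-0.0327,-0.0274,0],"angular": [0,0,0]},{"travel": [-0.0327,-0.0274,0],"angular": [0,0,0]}]' --claw 0.06 --squeeze 20

```text
time: 0.6
position: [0.3392, 0.4167, 0.2331]
tool_rot: [-0.58, -3.087, 0.001]
ft_force: [0.8, -0.2, -0.1]
grip_width: 0.709
```

servo_tool --series '[{"travel": [-0.0327,-0.0274,0],"angular": [0,0,0]},{"travel": [-0.0327,-0.0274,0],"angular": [0,0,0]},{"travel": [-0.0327,-0.0274,0],"angular": [0,0,0]},{"travel": [-0.0327,-0.0274,0],"angular": [0,0,0]},{"travel": [-0.0327,-0.0274,0],"angular": [0,0,0]}]'

```text
time: 1.1
position: [0.4416, 0.2298, 0.2333]
tool_rot: [-0.581, -3.087, -0.0]
ft_force: [1.1, 0.6, -0.8]
grip_width: 0.688
```

servo_tool --series '[{"travel": [-0.0327,-0.0274,0],"angular": [0,0,0]},{"travel": [-0.0327,-0.0274,0],"angular": [0,0,0]},{"travel": [-0.0327,-0.0274,0],"angular": [0,0,-0.08]},{"travel": [0,0,0],"angular": [0,0,-0.08]},{"travel": [0,0,0],"angular": [0,0,-0.08]}]'

```text
time: 1.6
position: [0.5032, 0.1173, 0.2332]
tool_rot: [-0.208, -3.134, 0.001]
ft_force: [-0.1, 0.2, 0.6]
grip_width: 0.689
```

```bash
cat >> h.py <<'E'
def rel(tx,ty,tz,yawdeg):
    "tool-frame travel and yaw turn from measured pose to TCP target; yaw = azimuth of tool y (deg)"
    from bench import ctrl
    s=ctrl.get_state(); M=R.from_rotvec(s['tool_rot']).as_matrix()
    a=np.radians(yawdeg); y=np.array([np.cos(a),np.sin(a),0]); z=np.array([0,0,-1.]); T=np.c_[np.cross(y,z),y,z]
    print('t',round(s['time'],2),'travel',(M.T@(np.array([tx,ty,tz])-s['position'])).round(4),'ang',R.from_matrix(M.T@T).as_rotvec().round(4),
      'F',s['ft_force'].round(2),'M',s['torque'].round(3),'w',round(s['grip_width']*87,1),'q',s['joint_positions'].round(2),'pos',s['position'].round(4))
E
python3 -c "
from h import *
rel(.5443,.0447,.2332,83.1)"
```

```text
t 1.6 travel [-0.0504 -0.0666 -0.    ] ang [-0.0004 -0.0006 -0.012 ] F [-0.1   0.18  0.62] M [0.077 0.014 0.014] w 59.9 q [-0.63  0.03  0.36  1.79 -0.01  1.32  1.17] pos [0.5032 0.1173 0.2332]
```

servo_tool --series '[{"travel": [-0.01,-0.0133,0],"angular": [0,0,-0.002]},{"travel": [-0.01,-0.0133,0],"angular": [0,0,-0.003]},{"travel": [-0.01,-0.0133,0],"angular": [0,0,-0.003]},{"travel": [-0.01,-0.0133,0],"angular": [0,0,-0.002]},{"travel": [-0.01,-0.0133,0],"angular": [0,0,-0.002]}]'

```text
time: 2.1
position: [0.544, 0.0464, 0.2331]
tool_rot: [-0.188, -3.135, 0.0]
ft_force: [-0.2, 0.6, -0.1]
grip_width: 0.691
```

```bash
python3 -c "
from h import *
rel(.5443,.0447,.17,83.1)"
```

```text
t 2.1 travel [-0.0006 -0.0016  0.0631] ang [-0.0001 -0.0007  0.0008] F [-0.16  0.57 -0.09] M [ 0.024 -0.008 -0.023] w 60.1 q [-0.54  0.1   0.43  1.73 -0.04  1.33  1.36] pos [0.544  0.0464 0.2331]
```

servo_tool --series '[{"travel": [0,0,0.015],"angular": [0,0,0]},{"travel": [0,0,0.015],"angular": [0,0,0]},{"travel": [0,0,0.015],"angular": [0,0,0]},{"travel": [0,0,0.015],"angular": [0,0,0]},{"travel": [0,0,0],"angular": [0,0,0]}]'

```text
time: 2.6
position: [0.5417, 0.0476, 0.1703]
tool_rot: [-0.186, -3.131, 0.002]
ft_force: [0.4, 0.3, -0.3]
grip_width: 0.689
```

```bash
python3 - <<'E'
from h import *
from bench import ctrl
rel(.5443,.0447,.123,83.1)
for n,(u,v) in (('top',(200,150)),('side',(205,130))):
    im=ctrl.get_image(n)[:,:,::-1]; cv2.imwrite(f'pics/{n}1.png',im)
    im=cv2.resize(im[v:v+150,u:u+200],(800,600),interpolation=cv2.INTER_CUBIC)
    s=ctrl.get_state(); p=s['position']; M=R.from_rotvec(s['tool_rot']).as_matrix()
    q=(proj(n,[p,p+M[:,2]*.011,p+M[:,1]*.03,p-M[:,1]*.03])-[u,v]+.5)*4-.5
    for a,col in zip(q,((0,0,255),(0,255,255),(0,255,0),(0,255,0))): cv2.circle(im,tuple(a.round().astype(int).tolist()),4,col,1)
    cv2.imwrite(f'pics/{n}1z.png',im)
E
```

```text
t 2.6 travel [-0.0031 -0.0025  0.0473] ang [-0.0016 -0.0052  0.0019] F [ 0.42  0.3  -0.25] M [0.032 0.025 0.025] w 59.9 q [-0.53  0.14  0.43  1.81 -0.06  1.21  1.37] pos [0.5417 0.0476 0.1703]
```

View pics/top1z.png

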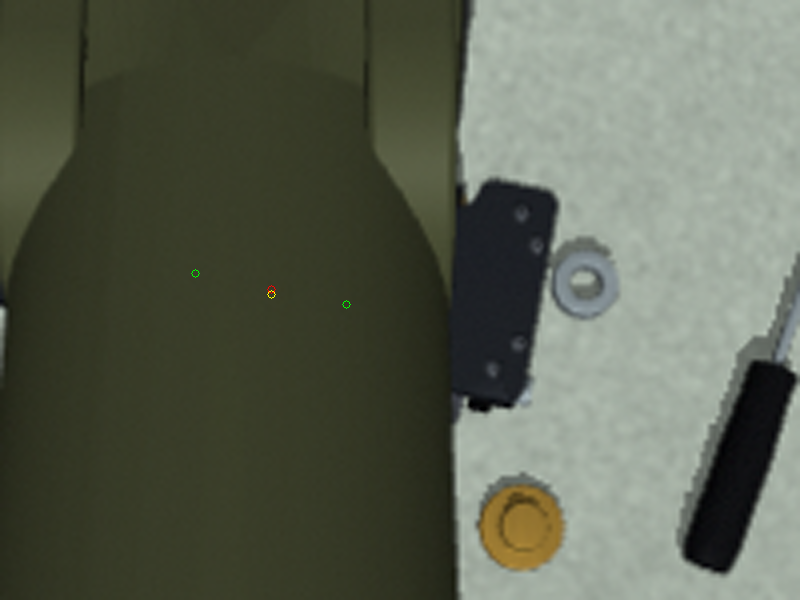

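View pics/side1z.png

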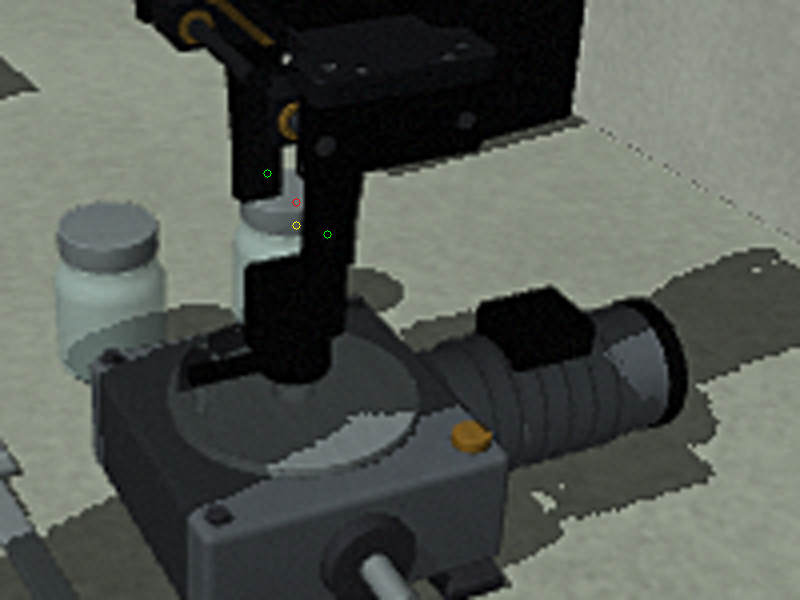

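The side view shows the open fingers straddling the bar (bar top near (280,265)). The top view is blocked by the arm. I'll correct the 3 mm offset before descending.

servo_tool --series '[{"travel": [-0.003,-0.0025,0],"angular": [-0.001,-0.005,0]},{"travel": [0,0,0],"angular": [0,0,0]},{"travel": [0,0,0],"angular": [0,0,0]}]'

```text
time: 3.0
position: [0.5472, 0.044, 0.1742]
tool_rot: [0.188, 3.13, 0.002]
ft_force: [-0.9, 0.4, -0.4]
grip_width: 0.689
```

```bash
python3 -c "
from h import *
rel(.5443,.0447,.123,83.1)"
```

```text
t 3.0 travel [0.0032 0.0003 0.0512] ang [0.0015 0.0062 0.0001] F [-0.89  0.35 -0.36] M [-0.006  0.03   0.007] w 60.0 q [-0.53  0.14  0.43  1.8  -0.06  1.2   1.38] pos [0.5472 0.044  0.1742]
```

servo_tool --series '[{"travel": [0.003,0.0003,0.004],"angular": [0.001,0.006,0]},{"travel": [0,0,0],"angular": [0,0,0]},{"travel": [0,0,0],"angular": [0,0,0]}]'

```text
time: 3.3
position: [0.5436, 0.0449, 0.1694]
tool_rot: [-0.188, -3.135, -0.0]
ft_force: [-0.1, 0.2, -0.4]
grip_width: 0.69
```

```bash
python3 -c "
from h import *
rel(.5443,.0447,.123,83.1)"
```

```text
t 3.3 travel [-0.0008 -0.0001  0.0464] ang [ 0.     -0.0013  0.0008] F [-0.09  0.16 -0.4 ] M [ 0.015  0.006 -0.025] w 60.0 q [-0.53  0.14  0.43  1.81 -0.07  1.2   1.38] pos [0.5436 0.0449 0.1694]
```

servo_tool --series '[{"travel": [0,0,0],"angular": [0,0,0]},{"travel": [0,0,0],"angular": [0,0,0]}]'

```text
time: 3.5
position: [0.5438, 0.0448, 0.1696]
tool_rot: [-0.188, -3.135, -0.0]
ft_force: [-1.0, -0.4, -0.4]
grip_width: 0.687
```

```bash
python3 -c "
from h import *
rel(.5443,.0447,.123,83.1)"
```

```text
t 3.5 travel [-0.0005 -0.0001  0.0466] ang [ 0.0001 -0.0008  0.0007] F [-1.04 -0.39 -0.41] M [ 0.044  0.014 -0.031] w 59.8 q [-0.53  0.14  0.43  1.81 -0.07  1.2   1.38] pos [0.5438 0.0448 0.1696]
```

servo_tool --series '[{"travel": [0,0,0.01],"angular": [0,0,0]},{"travel": [0,0,0.01],"angular": [0,0,0]},{"travel": [0,0,0.01],"angular": [0,0,0]},{"travel": [0,0,0.01],"angular": [0,0,0]},{"travel": [0,0,0.0066],"angular": [0,0,0]}]'

```text
time: 4.0
position: [0.5431, 0.0447, 0.1214]
tool_rot: [-0.188, -3.133, 0.001]
ft_force: [0.3, 0.5, 0.2]
grip_width: 0.691
```

servo_tool --series '[{"travel": [0,0,0],"angular": [0,0,0]},{"travel": [0,0,0],"angular": [0,0,0]},{"travel": [0,0,0],"angular": [0,0,0]},{"travel": [0,0,0],"angular": [0,0,0]}]'

```text
time: 4.4
position: [0.5441, 0.0449, 0.1235]
tool_rot: [0.188, 3.136, 0.001]
ft_force: [-0.2, 0.5, -0.6]
grip_width: 0.688
```

```bash
python3 - <<'E'
from h import *
from bench import ctrl
rel(.5443,.0447,.123,83.1)
im=ctrl.get_image('side')[:,:,::-1]; cv2.imwrite('pics/side2.png',im)
cv2.imwrite('pics/side2z.png',cv2.resize(im[150:270,205:365],(800,600),interpolation=cv2.INTER_CUBIC))
E
```

```text
t 4.4 travel [-0.0002 -0.0002  0.0005] ang [0.0005 0.     0.0006] F [-0.18  0.46 -0.58] M [0.021 0.003 0.002] w 59.8 q [-0.52  0.19  0.43  1.86 -0.09  1.11  1.4 ] pos [0.5441 0.0449 0.1235]
```

View pics/side2z.png

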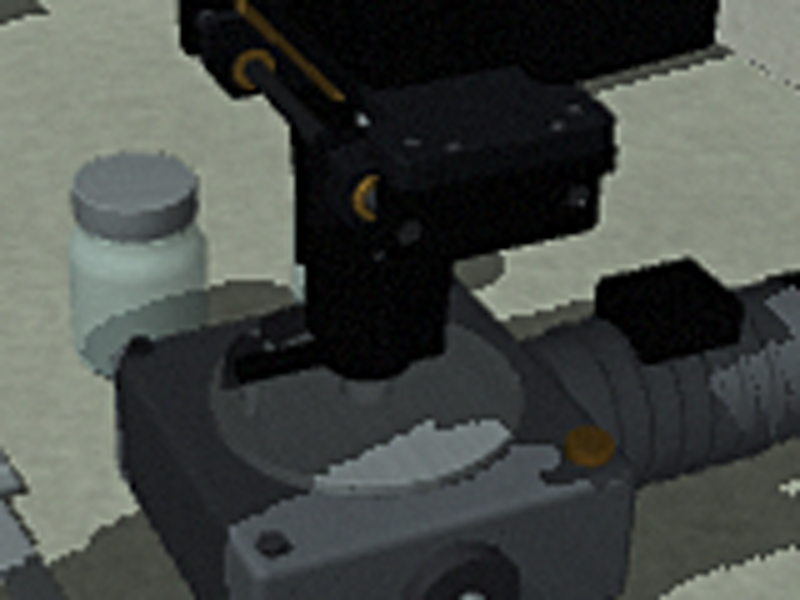

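The fingers straddle the bar at (370,310), clear of the deck, and the arm end at (240,365) is visible. Closing gently.

servo_tool --series '[{"travel": [0,0,0],"angular": [0,0,0]},{"travel": [0,0,0],"angular": [0,0,0]},{"travel": [0,0,0],"angular": [0,0,0]},{"travel": [0,0,0],"angular": [0,0,0]}]' --claw 0.02 --squeeze 5

```text
time: 4.85
position: [0.5437, 0.0449, 0.123]
tool_rot: [-0.188, -3.135, -0.0]
ft_force: [0.0, 0.3, 0.1]
grip_width: 0.409
```

servo_tool --series '[{"travel": [0,0,0],"angular": [0,0,0]},{"travel": [0,0,0],"angular": [0,0,0]},{"travel": [0,0,0],"angular": [0,0,0]}]' --claw 0.0 --squeeze 5

```text
time: 5.15
position: [0.5438, 0.0459, 0.123]
tool_rot: [-0.188, -3.135, -0.003]
ft_force: [-0.6, 2.3, -0.9]
grip_width: 0.162
```

```bash
python3 -c "
from h import *
rel(.5443,.0447,.123,83.1)"
```

```text
t 5.15 travel [-0.0006 -0.0011  0.    ] ang [ 0.0017 -0.0009  0.0008] F [-0.63  2.3  -0.89] M [ 0.313 -0.059 -0.05 ] w 14.1 q [-0.52  0.19  0.43  1.86 -0.09  1.11  1.4 ] pos [0.5438 0.0459 0.123 ]
```

servo_tool --series '[{"travel": [0,0.0012,0],"angular": [0,0,0]},{"travel": [0,0,0],"angular": [0,0,0]},{"travel": [0,0,0],"angular": [0,0,0]}]'

```text
time: 5.45
position: [0.5439, 0.046, 0.123]
tool_rot: [-0.188, -3.135, -0.0]
ft_force: [-0.2, 0.6, 0.3]
grip_width: 0.159
```

```bash
python3 -c "
from h import *
rel(.5443,.0459,.123,83.1)"
```

```text
t 5.45 travel [-0.0004 -0.     -0.    ] ang [-0.     -0.001   0.0006] F [-0.24  0.63  0.32] M [ 0.071  0.113 -0.015] w 13.8 q [-0.52  0.19  0.43  1.86 -0.09  1.11  1.39] pos [0.5439 0.046  0.123 ]
```

servo_tool --series '[{"travel": [0,0,0],"angular": [0,0,0]},{"travel": [0,0,0],"angular": [0,0,0]},{"travel": [0,0,-0.002],"angular": [0,0,0]},{"travel": [0,0,-0.002],"angular": [0,0,0]},{"travel": [0,0,0],"angular": [0,0,0]}]' --squeeze 30

```text
time: 5.95
position: [0.5437, 0.046, 0.1263]
tool_rot: [-0.188, -3.135, 0.0]
ft_force: [2.3, 0.9, -8.1]
grip_width: 0.158
```

```bash
python3 -c "
from h import *
rel(.5443,.0459,.123,83.1)"
```

```text
t 5.95 travel [-0.0006 -0.      0.0033] ang [-0.0003 -0.0013  0.0007] F [ 2.3   0.93 -8.09] M [ 0.144 -0.758 -0.032] w 13.8 q [-0.52  0.19  0.43  1.86 -0.09  1.12  1.39] pos [0.5437 0.046  0.1263]
```

servo_tool --series '[{"travel": [0,0,-0.002],"angular": [0,0,0]},{"travel": [0,0,-0.002],"angular": [0,0,0]},{"travel": [0,0,-0.002],"angular": [0,0,0]},{"travel": [0,0,0],"angular": [0,0,0]},{"travel": [0,0,0],"angular": [0,0,0]}]'

```text
time: 6.45
position: [0.5437, 0.0459, 0.1328]
tool_rot: [-0.188, -3.135, 0.0]
ft_force: [2.5, 0.1, -9.8]
grip_width: 0.159
```

```bash
python3 -c "
from h import *
rel(.5443,.0459,.1325,83.1)"
```

```text
t 6.45 travel [-0.0006  0.      0.0003] ang [-0.0001 -0.0012  0.0006] F [ 2.52  0.1  -9.83] M [ 0.099 -0.77  -0.042] w 13.8 q [-0.52  0.18  0.43  1.85 -0.08  1.13  1.39] pos [0.5437 0.0459 0.1328]
```

servo_tool --series '[{"travel": [-0.001,0,0],"angular": [0,0,0.05]},{"travel": [0,0,0],"angular": [0,0,0.05]},{"travel": [0,0,0],"angular": [0,0,0.05]},{"travel": [0,0,0],"angular": [0,0,0]}]'

```text
time: 6.85
position: [0.5439, 0.0462, 0.1324]
tool_rot: [-0.422, -3.11, 0.0]
ft_force: [1.9, 0.9, -10.2]
grip_width: 0.162
```

```bash
python3 -c "
from h import *
rel(.5443,.0459,.1325,83.1)"
```

```text
t 6.85 travel [-0.0004 -0.0002 -0.0001] ang [-0.0003 -0.0031 -0.1493] F [  1.95   0.89 -10.25] M [ 0.233 -0.285  0.01 ] w 14.1 q [-0.53  0.18  0.44  1.85 -0.09  1.13  1.24] pos [0.5439 0.0462 0.1324]
```

servo_tool --series '[{"travel": [0,0,0],"angular": [0,0,0.08]},{"travel": [0,0,0],"angular": [0,0,0.08]},{"travel": [0,0,0],"angular": [0,0,0.08]},{"travel": [0,0,0],"angular": [0,0,0.08]},{"travel": [0,0,0],"angular": [0,0,0.08]}]'

```text
time: 7.35
position: [0.5442, 0.0466, 0.1326]
tool_rot: [-1.034, -2.964, -0.0]
ft_force: [1.5, 0.6, -9.6]
grip_width: 0.16
```

servo_tool --series '[{"travel": [0,0,0],"angular": [0,0,0.05]},{"travel": [0,0,0],"angular": [0,0,0]},{"travel": [0,0,0],"angular": [0,0,0]}]'

```text
time: 7.65
position: [0.5442, 0.0466, 0.1327]
tool_rot: [-1.102, -2.939, -0.0]
ft_force: [-0.1, 3.2, -10.1]
grip_width: 0.161
```

```bash
python3 - <<'E'
from h import *
from bench import ctrl
rel(.5443,.0459,.1325,83.1)
im=ctrl.get_image('side')[:,:,::-1]; cv2.imwrite('pics/side3.png',im)
cv2.imwrite('pics/side3z.png',cv2.resize(im[150:270,205:365],(800,600),interpolation=cv2.INTER_CUBIC))
E
```

```text
t 7.65 travel [-0.0005 -0.0005  0.0002] ang [-1.00e-04 -2.60e-03 -5.97e-01] F [ -0.13   3.2  -10.1 ] M [ 0.623 -0.181 -0.024] w 14.0 q [-0.57  0.19  0.49  1.85 -0.1   1.13  0.8 ] pos [0.5442 0.0466 0.1327]
```

View pics/side3z.png

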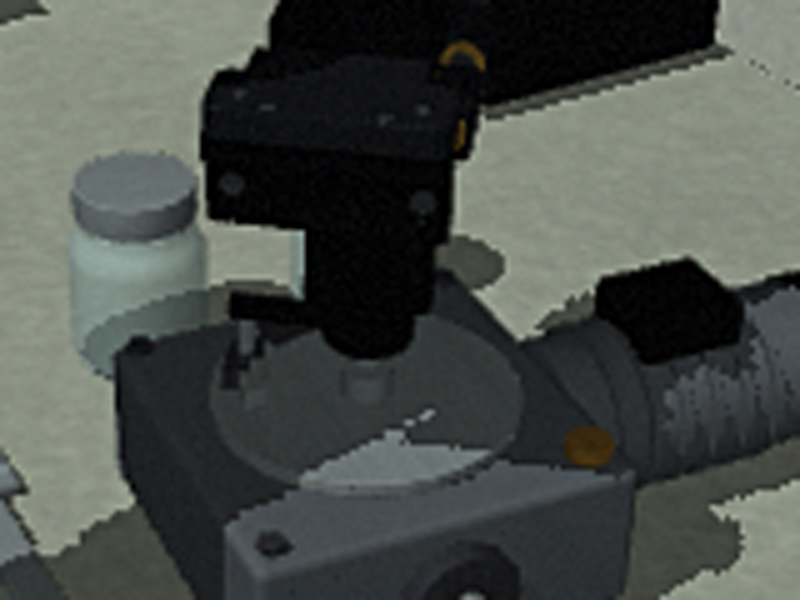

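The side view shows the pin hanging clear at (247,335) above the track, with the turn at about 0.60 rad. Now I'll lower it onto the track.

servo_tool --series '[{"travel": [0.0005,0.0007,0.0015],"angular": [0,0,0]},{"travel": [0,0,0.0015],"angular": [0,0,0]},{"travel": [0,0,0],"angular": [0,0,0]},{"travel": [0,0,0],"angular": [0,0,0]}]'

```text
time: 8.1
position: [0.5444, 0.0467, 0.1297]
tool_rot: [-1.105, -2.938, 0.001]
ft_force: [-1.8, 1.6, -8.8]
grip_width: 0.164
```

```bash
python3 -c "
from h import *
rel(.5443,.0459,.123,83.1)"
```

```text
t 8.1 travel [-0.0005 -0.0006  0.0067] ang [-0.001  -0.0023 -0.5992] F [-1.82  1.55 -8.85] M [0.397 0.445 0.034] w 14.2 q [-0.57  0.19  0.49  1.85 -0.1   1.12  0.8 ] pos [0.5444 0.0467 0.1297]
```

servo_tool --series '[{"travel": [0,0,0.001],"angular": [0,0,0]},{"travel": [0,0,0],"angular": [0,0,0]},{"travel": [0,0,0],"angular": [0,0,0]}]'

```text
time: 8.4
position: [0.5444, 0.0467, 0.1289]
tool_rot: [-1.106, -2.938, 0.001]
ft_force: [-3.2, 0.4, -7.8]
grip_width: 0.154
```

servo_tool --series '[{"travel": [0,0,0.001],"angular": [0,0,0]},{"travel": [0,0,0],"angular": [0,0,0]},{"travel": [0,0,0],"angular": [0,0,0]}]'

```text
time: 8.7
position: [0.5447, 0.0466, 0.1286]
tool_rot: [-1.106, -2.939, 0.0]
ft_force: [-5.0, 0.4, -2.4]
grip_width: 0.161
```

```bash
python3 -c "
from h import *
rel(.5443,.0459,.123,83.1)"
```

```text
t 8.7 travel [-0.0002 -0.0007  0.0056] ang [-4.000e-04 -1.700e-03 -5.996e-01] F [-5.04  0.36 -2.35] M [0.26  1.451 0.036] w 14.0 q [-0.57  0.19  0.49  1.85 -0.1   1.12  0.8 ] pos [0.5447 0.0466 0.1286]
```

servo_tool --series '[{"travel": [0,0,0],"angular": [0,0,0.02]},{"travel": [0,0,0],"angular": [0,0,0.02]},{"travel": [0,0,0],"angular": [0,0,0.02]},{"travel": [0,0,0],"angular": [0,0,0.02]}]' --squeeze 22

```text
time: 9.1
position: [0.5447, 0.0466, 0.1285]
tool_rot: [-1.223, -2.892, 0.001]
ft_force: [-4.9, 0.8, -3.3]
grip_width: 0.157
```

```bash
python3 -c "
from h import *
rel(.5443,.0459,.123,83.1)"
```

```text
t 9.1 travel [-0.0002 -0.0008  0.0055] ang [-5.0e-04 -1.4e-03 -6.8e-01] F [-4.9   0.85 -3.26] M [0.156 1.317 0.213] w 13.7 q [-0.58  0.19  0.5   1.85 -0.1   1.12  0.72] pos [0.5447 0.0466 0.1285]
```

servo_tool --series '[{"travel": [0,0,0],"angular": [0,0,0.015]},{"travel": [0,0,0],"angular": [0,0,0.015]}]'

```text
time: 9.3
position: [0.5448, 0.0465, 0.1285]
tool_rot: [-1.267, -2.874, 0.001]
ft_force: [-4.4, 0.7, -2.6]
grip_width: 0.161
```

```bash
python3 -c "
from h import *
rel(.5443,.0459,.123,83.1)"
```

```text
t 9.3 travel [-0.0002 -0.0008  0.0055] ang [-6.000e-04 -1.300e-03 -7.099e-01] F [-4.36  0.7  -2.64] M [0.188 1.407 0.156] w 14.0 q [-0.58  0.19  0.5   1.86 -0.1   1.12  0.69] pos [0.5448 0.0465 0.1285]
```

servo_tool --series '[{"travel": [0,0,0],"angular": [0,0,0.015]},{"travel": [0,0,0],"angular": [0,0,0.015]}]'

```text
time: 9.5
position: [0.5448, 0.0466, 0.1284]
tool_rot: [-1.309, -2.854, 0.001]
ft_force: [-6.1, -0.2, -4.0]
grip_width: 0.157
```

servo_tool --series '[{"travel": [0,0,0],"angular": [0,0,0.015]}]'

```text
time: 9.6
position: [0.5448, 0.0466, 0.1284]
tool_rot: [-1.331, -2.844, 0.001]
ft_force: [-4.6, 0.5, -3.0]
grip_width: 0.16
```

```bash
python3 -c "
from h import *
rel(.5443,.0459,.123,83.1)"
```

```text
t 9.6 travel [-0.0002 -0.0008  0.0054] ang [-6.000e-04 -1.300e-03 -7.549e-01] F [-4.57  0.53 -3.04] M [0.193 1.359 0.154] w 14.0 q [-0.59  0.19  0.5   1.86 -0.1   1.12  0.65] pos [0.5448 0.0466 0.1284]
```

servo_tool --series '[{"travel": [0,0,0.0003],"angular": [0,0,0.015]},{"travel": [0,0,0],"angular": [0,0,0.015]}]'

```text
time: 9.8
position: [0.5449, 0.0465, 0.1283]
tool_rot: [-1.373, -2.824, 0.001]
ft_force: [-6.0, -0.2, -2.3]
grip_width: 0.157
```

```bash
python3 -c "
from h import *
rel(.5443,.0459,.123,83.1)"
```

```text
t 9.8 travel [-0.0001 -0.0009  0.0053] ang [-5.000e-04 -1.100e-03 -7.848e-01] F [-5.99 -0.15 -2.26] M [0.148 1.393 0.187] w 13.7 q [-0.59  0.19  0.51  1.86 -0.1   1.12  0.62] pos [0.5449 0.0465 0.1283]
```

servo_tool --series '[{"travel": [0,0,0],"angular": [0,0,0.015]},{"travel": [0,0,0],"angular": [0,0,0.015]}]'

```text
time: 10.0
position: [0.545, 0.0465, 0.1283]
tool_rot: [-1.416, -2.803, 0.001]
ft_force: [-5.1, 0.9, -1.8]
grip_width: 0.157
```

```bash
python3 -c "
from h import *
rel(.5443,.0459,.123,83.1)"
```

```text
t 10.0 travel [-0.0001 -0.0009  0.0053] ang [-4.000e-04 -1.000e-03 -8.148e-01] F [-5.1   0.87 -1.8 ] M [0.221 1.42  0.219] w 13.7 q [-0.59  0.19  0.51  1.86 -0.1   1.12  0.59] pos [0.545  0.0465 0.1283]
```

servo_tool --series '[{"travel": [0,0,0],"angular": [0,0,0.015]},{"travel": [0,0,0],"angular": [0,0,0.015]}]'

```text
time: 10.2
position: [0.5449, 0.0466, 0.1284]
tool_rot: [-1.458, -2.782, 0.0]
ft_force: [-5.7, 0.6, -2.0]
grip_width: 0.159
```

```bash
python3 -c "
from h import *
rel(.5443,.0459,.123,83.1)"
```

```text
t 10.2 travel [-0.0002 -0.0009  0.0054] ang [-4.000e-04 -1.000e-03 -8.448e-01] F [-5.74  0.63 -1.96] M [0.25 1.34 0.23] w 13.8 q [-0.6   0.19  0.51  1.86 -0.11  1.12  0.56] pos [0.5449 0.0466 0.1284]
```

servo_tool --series '[{"travel": [0,0,0],"angular": [0,0,0.015]},{"travel": [0,0,0],"angular": [0,0,0.015]}]'

```text
time: 10.4
position: [0.5449, 0.0466, 0.1283]
tool_rot: [-1.499, -2.76, 0.001]
ft_force: [-4.1, 0.4, -2.4]
grip_width: 0.155
```

```bash
python3 -c "
from h import *
rel(.5443,.0459,.123,83.1)"
```

```text
t 10.4 travel [-0.0002 -0.0009  0.0053] ang [-4.000e-04 -1.000e-03 -8.748e-01] F [-4.08  0.39 -2.36] M [0.062 1.368 0.205] w 13.5 q [-0.6   0.19  0.52  1.86 -0.11  1.12  0.53] pos [0.5449 0.0466 0.1283]
```

servo_tool --series '[{"travel": [0,0,0],"angular": [0,0,0.015]},{"travel": [0,0,0],"angular": [0,0,0.015]}]'

```text
time: 10.6
position: [0.545, 0.0466, 0.1283]
tool_rot: [-1.54, -2.737, 0.0]
ft_force: [-5.1, -0.3, -2.8]
grip_width: 0.158
```

```bash
python3 -c "
from h import *
rel(.5443,.0459,.123,83.1)"
```

```text
t 10.6 travel [-0.0003 -0.001   0.0053] ang [-3.000e-04 -9.000e-04 -9.047e-01] F [-5.12 -0.27 -2.79] M [0.17  1.324 0.152] w 13.8 q [-0.6   0.19  0.52  1.86 -0.11  1.12  0.5 ] pos [0.545  0.0466 0.1283]
```

servo_tool --series '[{"travel": [0,0,0],"angular": [0,0,0.015]},{"travel": [0,0,0],"angular": [0,0,0.015]}]'

```text
time: 10.8
position: [0.545, 0.0466, 0.1282]
tool_rot: [-1.582, -2.713, 0.0]
ft_force: [-5.2, -0.2, -2.5]
grip_width: 0.162
```

```bash
python3 -c "
from h import *
rel(.5443,.0459,.123,83.1)"
```

```text
t 10.8 travel [-0.0003 -0.0009  0.0052] ang [-4.000e-04 -8.000e-04 -9.351e-01] F [-5.18 -0.2  -2.51] M [0.138 1.305 0.226] w 14.1 q [-0.6   0.19  0.52  1.86 -0.11  1.12  0.47] pos [0.545  0.0466 0.1282]
```

servo_tool --series '[{"travel": [0,0,0.0002],"angular": [0,0,0.015]},{"travel": [0,0,0],"angular": [0,0,0.01]}]'

```text
time: 11.0
position: [0.545, 0.0467, 0.1279]
tool_rot: [-1.616, -2.693, 0.0]
ft_force: [-5.7, -0.5, -3.4]
grip_width: 0.161
```

```bash
python3 -c "
from h import *
rel(.5443,.0459,.123,83.1)"
```

```text
t 11.0 travel [-0.0003 -0.001   0.0049] ang [-2.000e-04 -8.000e-04 -9.602e-01] F [-5.67 -0.47 -3.44] M [0.168 1.304 0.038] w 14.0 q [-0.61  0.19  0.53  1.86 -0.11  1.12  0.45] pos [0.545  0.0467 0.1279]
```

servo_tool --series '[{"travel": [0,0,0],"angular": [0,0,0]}]'

```text
time: 11.1
position: [0.5451, 0.0467, 0.1277]
tool_rot: [-1.615, -2.694, 0.0]
ft_force: [-5.8, -0.2, -1.9]
grip_width: 0.158
```

```bash
python3 -c "
from h import *
rel(.5443,.0459,.123,83.1)"
```

```text
t 11.1 travel [-0.0004 -0.001   0.0047] ang [-2.000e-04 -8.000e-04 -9.599e-01] F [-5.78 -0.17 -1.86] M [0.173 1.321 0.016] w 13.8 q [-0.61  0.19  0.53  1.86 -0.11  1.12  0.45] pos [0.5451 0.0467 0.1277]
```

servo_tool --series '[{"travel": [0,0,0],"angular": [0,0,0.012]}]'

```text
time: 11.2
position: [0.545, 0.0467, 0.1276]
tool_rot: [-1.631, -2.684, 0.0]
ft_force: [-4.5, 0.4, -3.8]
grip_width: 0.162
```

```bash
python3 -c "
from h import *
rel(.5443,.0459,.123,83.1)"
```

```text
t 11.2 travel [-0.0004 -0.001   0.0046] ang [-4.000e-04 -8.000e-04 -9.718e-01] F [-4.47  0.41 -3.76] M [0.162 1.184 0.144] w 14.1 q [-0.61  0.19  0.53  1.86 -0.11  1.12  0.44] pos [0.545  0.0467 0.1276]
```

servo_tool --series '[{"travel": [0,0,0],"angular": [0,0,0.012]}]'

```text
time: 11.3
position: [0.5449, 0.0469, 0.1269]
tool_rot: [-1.648, -2.674, 0.001]
ft_force: [-3.2, 0.7, -9.0]
grip_width: 0.159
```

```bash
python3 -c "
from h import *
rel(.5443,.0459,.123,83.1)"
```

```text
t 11.3 travel [-0.0006 -0.001   0.0039] ang [-5.000e-04 -8.000e-04 -9.844e-01] F [-3.18  0.68 -8.97] M [ 0.199  0.612 -0.02 ] w 13.9 q [-0.61  0.2   0.53  1.86 -0.11  1.12  0.43] pos [0.5449 0.0469 0.1269]
```

Fz jumped to -9 N, z dropped 0.7 mm and Mz went to about 0, so the pin has just passed the notch edge at a turn of about 0.98. I'll move to the middle of the notch and then lower.

servo_tool --series '[{"travel": [0,0,0],"angular": [0,0,0.012]},{"travel": [0,0,0],"angular": [0,0,0.01]}]'

```text
time: 11.5
position: [0.5449, 0.0469, 0.127]
tool_rot: [-1.677, -2.656, 0.001]
ft_force: [-1.8, 1.3, -8.3]
grip_width: 0.159
```

```bash
python3 -c "
from h import *
rel(.5443,.0459,.123,83.1)"
```

```text
t 11.5 travel [-0.0006 -0.001   0.004 ] ang [-7.0000e-04 -8.0000e-04 -1.0061e+00] F [-1.81  1.25 -8.31] M [0.235 0.69  0.013] w 13.8 q [-0.61  0.2   0.53  1.86 -0.11  1.12  0.4 ] pos [0.5449 0.0469 0.127 ]
```

Torque is free. Lowering the knob gently with the arm.

servo_tool --series '[{"travel": [0,0,0.001],"angular": [0,0,0.006]},{"travel": [0,0,0.001],"angular": [0,0,0]},{"travel": [0,0,0],"angular": [0,0,0]}]'

```text
time: 11.8
position: [0.5449, 0.0468, 0.1253]
tool_rot: [-1.684, -2.651, 0.001]
ft_force: [-2.7, 1.0, -8.5]
grip_width: 0.157
```

```bash
python3 -c "
from h import *
rel(.5443,.0459,.123,83.1)"
```

```text
t 11.8 travel [-0.0006 -0.001   0.0023] ang [-5.0000e-04 -9.0000e-04 -1.0113e+00] F [-2.7   1.04 -8.48] M [0.246 0.673 0.002] w 13.6 q [-0.61  0.2   0.53  1.86 -0.11  1.12  0.4 ] pos [0.5449 0.0468 0.1253]
```

servo_tool --series '[{"travel": [0,0,0.001],"angular": [0,0,0]},{"travel": [0,0,0.001],"angular": [0,0,0]},{"travel": [0,0,0],"angular": [0,0,0]}]'

```text
time: 12.1
position: [0.545, 0.0468, 0.1234]
tool_rot: [-1.684, -2.651, 0.0]
ft_force: [-2.3, 0.7, -8.0]
grip_width: 0.161
```

```bash
python3 -c "
from h import *
rel(.5443,.0459,.123,83.1)"
```

```text
t 12.1 travel [-0.0006 -0.001   0.0004] ang [-4.0000e-04 -1.0000e-03 -1.0113e+00] F [-2.33  0.68 -8.05] M [0.221 0.777 0.013] w 14.0 q [-0.61  0.2   0.53  1.86 -0.11  1.11  0.4 ] pos [0.545  0.0468 0.1234]
```

servo_tool --series '[{"travel": [0,0,0.0008],"angular": [0,0,0]},{"travel": [0,0,0],"angular": [0,0,0]}]'

```text
time: 12.3
position: [0.545, 0.0468, 0.1231]
tool_rot: [-1.684, -2.651, 0.0]
ft_force: [-5.1, 1.4, -4.0]
grip_width: 0.159
```

```bash
python3 -c "
from h import *
rel(.5443,.0459,.123,83.1)"
```

```text
t 12.3 travel [-0.0005 -0.001   0.0001] ang [-2.0000e-04 -1.0000e-03 -1.0113e+00] F [-5.14  1.44 -3.95] M [ 0.242  1.109 -0.04 ] w 13.9 q [-0.61  0.2   0.53  1.86 -0.11  1.11  0.4 ] pos [0.545  0.0468 0.1231]
```

The pin has bottomed: z is 0.1231 against 0.123 at home in the first notch, Fz is being taken up and Mz is about 0. Easing off and opening.

servo_tool --series '[{"travel": [0,0,0],"angular": [0,0,0]},{"travel": [0,0,0],"angular": [0,0,0]}]' --squeeze 4

```text
time: 12.5
position: [0.5452, 0.0468, 0.1231]
tool_rot: [-1.684, -2.651, -0.0]
ft_force: [-4.9, 2.6, -2.2]
grip_width: 0.164
```

```bash
python3 -c "
from h import *
rel(.5443,.0459,.123,83.1)"
```

```text
t 12.5 travel [-0.0005 -0.0012  0.0001] ang [ 2.0000e-04 -7.0000e-04 -1.0114e+00] F [-4.87  2.63 -2.22] M [ 0.241  1.143 -0.035] w 14.3 q [-0.61  0.2   0.53  1.86 -0.11  1.11  0.4 ] pos [0.5452 0.0468 0.1231]
```

servo_tool --series '[{"travel": [0,0,0],"angular": [0,0,0]},{"travel": [0,0,0],"angular": [0,0,0]},{"travel": [0,0,0],"angular": [0,0,0]},{"travel": [0,0,0],"angular": [0,0,0]}]' --claw 0.04 --squeeze 20

```text
time: 12.9
position: [0.5462, 0.0465, 0.1235]
tool_rot: [1.684, 2.65, 0.002]
ft_force: [-0.1, -0.0, -0.0]
grip_width: 0.417
```

```bash
python3 - <<'E'
from h import *
from bench import ctrl
rel(.5443,.0459,.123,83.1)
im=ctrl.get_image('side')[:,:,::-1]; cv2.imwrite('pics/side4.png',im)
cv2.imwrite('pics/side4z.png',cv2.resize(im[150:270,205:365],(800,600),interpolation=cv2.INTER_CUBIC))
E
```

```text
t 12.9 travel [ 0.0002 -0.002   0.0005] ang [ 0.0013  0.0014 -1.0117] F [-0.14 -0.01 -0.01] M [-0.086  0.056  0.013] w 36.3 q [-0.61  0.2   0.53  1.86 -0.11  1.11  0.4 ] pos [0.5462 0.0465 0.1235]
```

View pics/side4z.png

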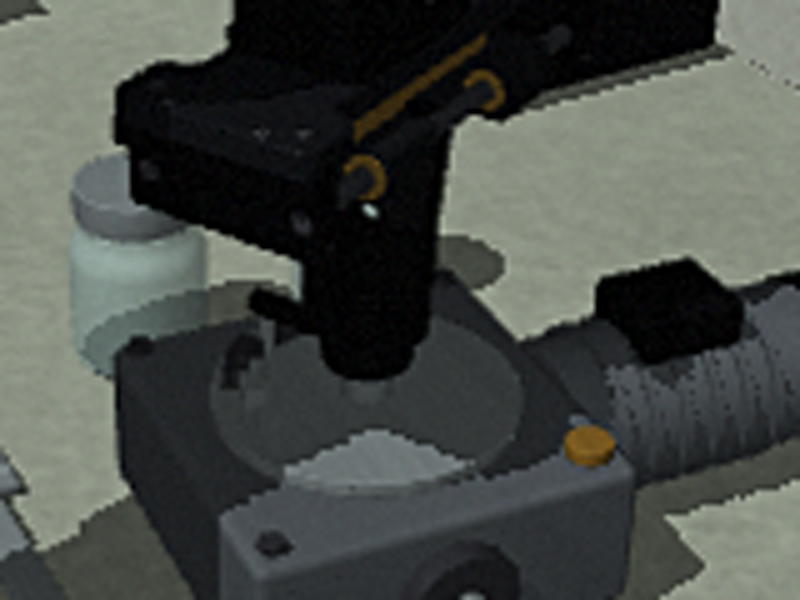

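The hub foot (372,375) is back at its home height, and the arm end at (255,300) points to the new notch. Retracting and stepping aside to check from above.

servo_tool --series '[{"travel": [0,0,-0.01],"angular": [0,0,0]},{"travel": [0,0,-0.015],"angular": [0,0,0]},{"travel": [0,0,-0.025],"angular": [0,0,0]},{"travel": [0,0,-0.03],"angular": [0,0,0]},{"travel": [0,0,-0.03],"angular": [0,0,0]}]'

```text
time: 13.45
position: [0.5453, 0.0466, 0.2352]
tool_rot: [1.685, 2.651, 0.001]
ft_force: [0.8, 0.4, 0.4]
grip_width: 0.461
```

```bash
python3 -c "
from h import *
rel(.40,.35,.25,25.1)"
```

```text
t 13.45 travel [ 0.3364 -0.0026 -0.0147] ang [ 0.0007 -0.0002  0.0006] F [0.79 0.36 0.39] M [-0.049 -0.042  0.029] w 40.1 q [-0.63  0.1   0.54  1.72 -0.05  1.33  0.35] pos [0.5453 0.0466 0.2352]
```

servo_tool --series '[{"travel": [0.03,0,-0.005],"angular": [0,0,0]},{"travel": [0.04,0,-0.005],"angular": [0,0,0]},{"travel": [0.04,0,-0.005],"angular": [0,0,0]},{"travel": [0.04,0,0],"angular": [0,0,0]},{"travel": [0.04,0,0],"angular": [0,0,0]}]'

```text
time: 13.95
position: [0.4641, 0.2201, 0.2499]
tool_rot: [1.685, 2.651, 0.004]
ft_force: [-0.0, 0.7, 0.3]
grip_width: 0.462
```

servo_tool --series '[{"travel": [0.04,0,0],"angular": [0,0,0]},{"travel": [0.04,0,0],"angular": [0,0,0]},{"travel": [0.03,0,0],"angular": [0,0,0]},{"travel": [0,0,0],"angular": [0,0,0]},{"travel": [0,0,0],"angular": [0,0,0]}]'

```text
time: 14.45
position: [0.4177, 0.3187, 0.249]
tool_rot: [1.682, 2.653, 0.001]
ft_force: [-0.8, -0.7, -0.1]
grip_width: 0.457
```

```bash
python3 - <<'E'
from h import *
from bench import ctrl
from ov import ov
for n in('top','side'):
    cv2.imwrite(f'pics/{n}5.png',ctrl.get_image(n)[:,:,::-1])
ov('top','pics/top5.png','pics/ovt5.png',.5445,.046,np.radians(-6.9),(200,175),1.011)
ov('side','pics/side5.png','pics/ovs5.png',.5445,.046,np.radians(-6.9),(205,160),1.011)
a=cv2.imread('pics/top5.png')
cv2.imwrite('pics/cmp.png',cv2.absdiff(a,cv2.imread('pics/top0.png')))
rel(.4,.35,.25,25)
E
```

```text
t 14.55 travel [ 0.0376 -0.0029 -0.0013] ang [ 0.0005 -0.0002  0.0007] F [0.66 0.81 0.43] M [-0.091 -0.008  0.027] w 39.9 q [-0.95  0.04  0.26  1.75 -0.01  1.35 -0.25] pos [0.4186 0.3171 0.2487]
```

View pics/ovt5.png

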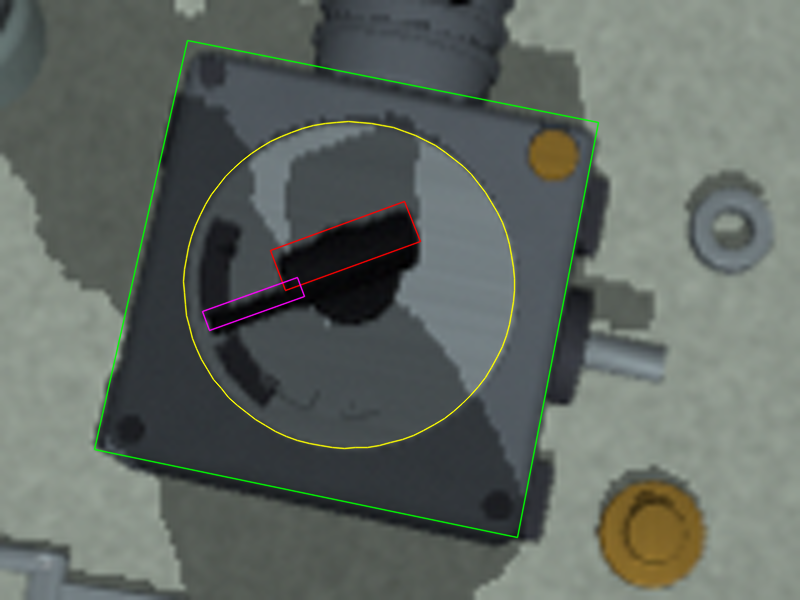

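View pics/ovs5.png

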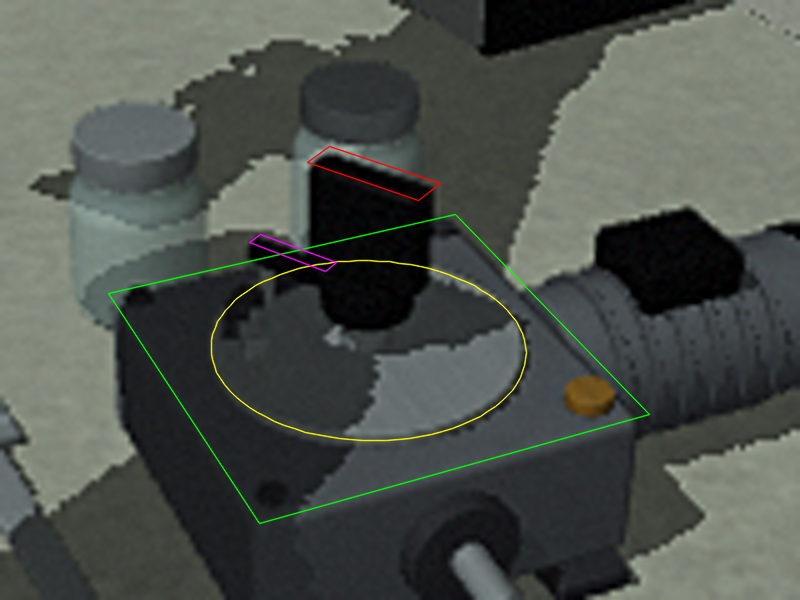

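View pics/top5.png

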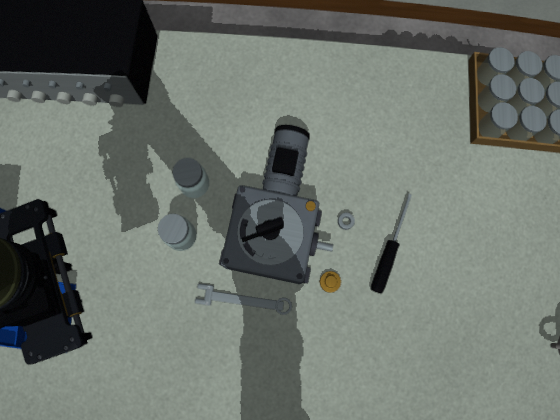

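The top view shows the arm lying in the track gap at zoom (210,315). In the side view the hub foot is at image row 225, the same as at the start. The jars, wrench, collar, gear and screwdriver are unmoved. Handing in.

```bash
python3 -c "
from bench import ctrl
print(ctrl.close_job())"
```

```text
the job is handed in; nothing more can be done
None
```

The selector is in the second notch, the knob is released, and I handed the job in at about 14.6 s with the robot standing clear.

- **Pull and turn:** I gripped the bar and pulled the knob about 9.7 mm straight up. I turned it clockwise to about 0.6 rad in the air, then lowered the pin onto the track.
- **Finding the notch:** I turned in small steps until the pin fell into the notch at about 0.98 rad. The upward support vanished (Fz from about -3 to -9 N), z dropped and the torque went to about zero. I moved to about 1.01 rad, where the torque was still about zero, and lowered it home.
- **Last checks:**
    - **Seating:** it bottomed at TCP z = 0.1231 m, against 0.123 m in the first notch.
    - **Cameras:** after release they show the arm in the visible track gap and the knob at its starting height. The things around the drive look to be where they were.
- **Small disagreements:** the side-camera overlay was off by about 2 px, within the stated calibration accuracy. The knob axis felt about 1.3 mm further in y than the images suggested, so I followed the felt value.
- **Forces:** sideways force on the knob stayed around 6 N or less, and the torque reading at about 0.23 N m or less.

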